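# Refit a spray nozzle with sprung tongs

### The job

Take the sprung tongs from their wooden stand, pick the brass nozzle out of the cleaning pot with them (fingers must not touch the clean nozzle) and push it spigot first into the bore of the aluminium spray head until its collar sits flush on the block's top face. The fit is stiff: bed the collar down with about 10 newtons held for a moment, never more than 30. Then let go of the nozzle, stand the tongs upright in their stand again, and leave the rubber, the cork block and the small tin as they are.

Things in the scene. Friction and masses are not known exactly. Their poses are not given: they have to be found in the camera images.
- tongs_grip (a point): Sprung steel tongs, 130 mm tall, 120 g, upright, jaws down in the stand. Point midway between the two black finger rests, 92 mm above the jaw tips, 38 mm below the top; z up along the tongs, y the squeezing line. Each rest 24 mm broad (x), 38 mm tall (z). Over the rests' outer faces at this height: 38 mm open, 34 mm (rests parallel) with the nozzle stem in the jaws; 36 to 37 mm holds the tongs, jaws still open.
- tongs_jaws (a point): Point midway between the jaw tips, at the tongs' lower end; axes as the tongs. Vee-shaped jaws, 14 mm tall, that centre themselves on a 12 mm round stem; open they measure 17 mm (x) by 40 mm (y) over all and clear the stem by about 5 mm each side.
- tong_left (a joint): Turn of one tong arm, rad, about the pin 33 mm above the grip point; the other arm moves alike. 0 = sprung open, 0.065 = on a 12 mm stem, 0.08 = shut. The spring pushes about 7 N on each finger rest when open, 10 N at 0.065. A squeeze of 40 N on the rests grips the stem with about 8 N.
- tongs_stand: Wooden stand, fixed: an upright open box 32 mm (x) by 55 mm (y) outside, 62 mm tall, well 24 by 47 mm, its mouth flared by about 8 mm all round in the top 10 mm; well floor 4 mm above the table. Origin at the centre of its underside; its y is the tongs' squeezing line. The tongs stand on the well's floor, so their grip point is 96 mm above the origin.
- nozzle_mid (a point): Loose turned brass nozzle, 46 mm tall, about 40 g, upright in the pot; point on its axis half-way up, z up along it. From the foot: spigot 12 mm across, 16 mm long, chamfered 2 mm; collar 20 mm across from 16 to 20 mm; stem 12 mm across from 20 to 37 mm (the tongs take it here, jaw tips on the collar, 3 mm below this point); then a taper to 5 mm at the top.
- pot: Round steel cleaning pot, fixed, 60 mm across, 36 mm high, 54 mm wide inside. Origin at the centre of its underside. In the middle a ring 13 mm high over the table with a 15 mm hole keeps the nozzle upright; the nozzle's foot stands 3 mm above the table.
- bore_mouth (a point): Spray head, fixed: square aluminium block 50 by 50 mm, 34 mm high, on a dark foot plate 80 by 70 mm. The point is the centre of the bore's mouth, on the block's top face. Bore 14.5 mm across with a 2.5 mm chamfer, 28 mm deep. With the nozzle home, its mid point is 7 mm above this point (collar on the face).
- plug (a joint): Stiff rubber plug inside the bore, travel down in m: at 0 its top is 6 mm below the block's top face; it resists with about 5 N plus a little more with speed, and stays where it is pushed. With the nozzle home it reads 0.010.
- rubber_bit: Bystander: grey kneaded rubber, 26x42x12 mm, loose on the table; origin centre of underside.
- cork_block: Bystander: cork sanding block, 40x70x24 mm, loose on the table; origin centre of underside.
- small_tin: Bystander: small round tin, 50 mm across, 21 mm high, loose on the table; origin centre of underside.

How it is judged:
By the outcome, as a careful person would: the job done as asked, in the order asked, and still so for the second after the job is handed in, with the robot touching nothing.
It also fails if it takes over 69 s, if anything falls off the work surface, if the arm or the gripper's body presses on something with over 40 N, if the wrist force passes 120 N, or if a joint passes its speed limit or range.

### The arm

A 7-joint arm with a two-finger parallel gripper is mounted at the origin on a cart in front of the work surface, level with it; the furniture and walls round the work are solid. World frame = base frame: x ahead of the robot, y to its left, z up, the work surface at z = 0. Lengths are in m, angles in rad, forces in N, time in s.
With the tool pointing down it reaches from about 0.35 to 0.9 m from the base axis. Payload 19.9 kg.
Tool frame: the origin (TCP) lies between the finger pads; the fingertips stand 19 mm ahead of it and the grasp point (between the pads) is the TCP; z points along the fingers, y is the direction in which the jaws open and shut (so a half turn about z gives the same grasp; the last joint's range is limited). The gripper opens to 94 mm and grips with 3 to 60 N. Pads are 16 mm wide; open, the fingers measure 119 mm over their backs; the gripper's body (75 mm by 177 mm) begins 78 mm behind the grasp point.
Start: joints at [1.198, 0.417, -0.01, 1.614, 0.005, 1.111, -0.053], TCP at [0.204, -0.591, 0.224] pointing down, gripper open.
Joint ranges: [-2.81, 2.81], [-0.39, 2.02], [-1.27, 1.25], [0.06, 2.57], [-1.19, 4.33], [0.19, 2], [-2.82, 2.82]. Speed limits (rad/s): [1.89, 1.89, 2.39, 2.39, 3.01, 3.01, 3.01].

### API

Orientations are given as a 3x3 rotation matrix whose columns are the frame's x, y, z axes.
In Python, from rig import robot gives the robot as it stands. Calls block until the motion is done:
- robot.move_ptp(position, orientation): joint-space move of the TCP to a pose.
- robot.move_linear(position, velocity=0.15, frame=None, threshold=None): straight line of the TCP; frame=None keeps the orientation; velocity is the mean speed in m/s. With threshold (N) it stops when the force on the tool has changed by that much, and returns True; else False.
- robot.goto_joints(angles): joint-space move.
- robot.gripper_to(opening): finger opening in m; the grip force is fixed at half the most; returns when the fingers have stopped.
- robot.pause(seconds).
- robot.ik(position, orientation): joint angles nearest the present ones, or None.
- robot.get_state(): the state.
- robot.grab_frame(name): name is "scene" or "top" or "wrist"; returns the picture (400x640x3 uint8, red, green, blue); there is no depth.
- robot.camera_info(name): a dict with "fx", "fy", "cx", "cy" (pixels), "dist" ([k1, k2, p1, p2, k3] as OpenCV has them; the pictures are not rectified), "rvec" (rotation vector, rad) and "tvec" (3), from world to camera coordinates, as OpenCV has them. Camera axes: x right, y down, z forward; pixel columns grow to the right and rows downward; lengths in m; the calibration is good to about 2 mm. A picture is of the moment at which its call begins: read the wrist's pose just before it. camera_info takes no time and is no camera call; for the wrist camera it gives the pose at the moment of the call.
A pose or a line that the arm cannot do raises robot.PlanningError and nothing moves.
- robot.sign_off(): hands the job in, once; it reports no verdict.
The state is a dict: "time": time; "qpos": joint angles; "joint_vel": joint speeds; "effort": joint torques, N m; "ee_pos": TCP position; "tool_rot": TCP orientation; "force": force on the tool from outside, world axes, zero at the start; "moment": the same for the moment, N m; "opening": finger opening in m.
Only numpy, scipy, OpenCV 4.12 (cv2) and the standard library are available. Lean on these libraries where they do the work, as an engineer would, in place of code of your own. Each camera call takes 0.05 s, during which the arm holds its last target. There are 200 camera calls.

## Working session

There is one attempt and no reset: what is moved stays moved. The work goes in short steps, each a Python script; the robot and the scene stay as the last script left them, time stands still between calls to the robot, and variables do not carry over. Pictures are saved under pics/ and viewed, about 8 in all and at most 12, crops included, and the job is handed in when it is done.

```bash
ls; mkdir -p pics; python3 - <<'E'
from rig import robot
import cv2,numpy as np
for n in ["scene","top"]:
    cv2.imwrite(f"pics/{n}0.png",robot.grab_frame(n)[:,:,::-1])
for n in ["scene","top","wrist"]: print(n,robot.camera_info(n))
print(robot.get_state())
E
```

```text
pics
scene {'fx': 397.2518044401363, 'fy': 397.2518044401363, 'cx': 314.2319818047979, 'cy': 199.101503131735, 'dist': array([0.03431461, 0.        , 0.        , 0.        , 0.        ]), 'rvec': array([ 0.91552346, -2.47491105,  1.10367272]), 'tvec': array([0.3628512, 0.3044344, 0.709599 ])}
top {'fx': 467.7650197622402, 'fy': 467.7650197622402, 'cx': 319.676854817353, 'cy': 204.15903297758487, 'dist': array([-0.14001099,  0.        ,  0.        ,  0.        ,  0.        ]), 'rvec': array([ 2.22118003, -2.16448583,  0.1130548 ]), 'tvec': array([-0.02197171,  0.50061054,  1.18465525])}
wrist {'fx': 318.1274604647056, 'fy': 318.1274604647056, 'cx': 315.1493788556781, 'cy': 202.226384818525, 'dist': array([0.01363141, 0.        , 0.        , 0.        , 0.        ]), 'rvec': array([-2.35813208,  1.68274098,  0.24582866]), 'tvec': array([-0.62457693, -0.02767265,  0.39299598])}
{'time': 0.1, 'qpos': array([ 1.19748089,  0.41790273, -0.01030169,  1.61412418,  0.00468015,
        1.11067725, -0.05298295]), 'joint_vel': array([ 0.0004381 , -0.00301815, -0.00094135, -0.00067991,  0.00085333,
        0.00061573, -0.00021388]), 'effort': array([ 1.59158404e-03, -8.52580762e+01,  6.40383270e-01, -4.26696718e+01,
       -4.87805984e-02,  1.64351048e-02,  7.43430405e-05]), 'ee_pos': array([ 0.20349143, -0.59060736,  0.22389075]), 'tool_rot': array([[ 9.45447585e-01,  3.25773985e-01, -4.17794520e-04],
       [ 3.25774246e-01, -9.45447054e-01,  1.00407897e-03],
       [-6.78997919e-05, -1.08541073e-03, -9.99999409e-01]]), 'force': array([0.14822453, 0.2758837 , 0.34506309]), 'moment': array([ 0.00066255, -0.01394893, -0.06130304]), 'opening': 0.09383168882991905}
```

View pics/scene0.png

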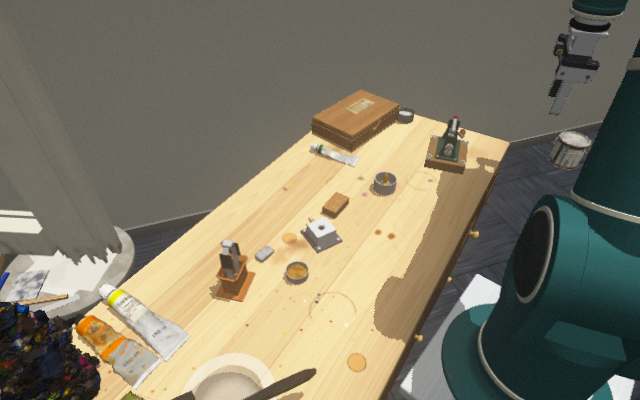

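View pics/top0.png

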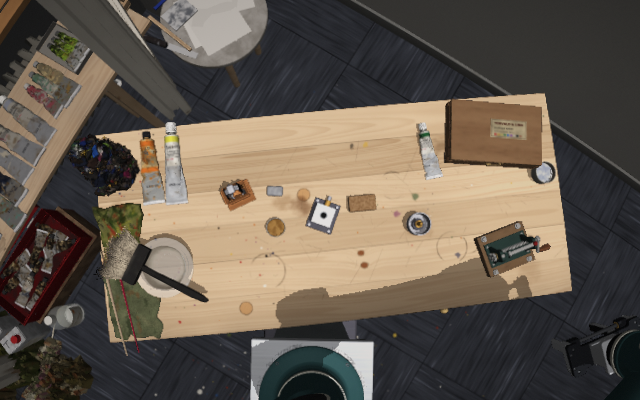

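The top view shows the stand at (237,193), block at (323,215), pot with nozzle at (417,223), rubber at (275,190), cork at (361,202) and tin at (275,227). I'll get rough positions first, then refine with the wrist camera.

```bash
cat > h.py <<'E'
from rig import robot
import cv2, numpy as np
def cam(n):
    c=robot.camera_info(n); K=np.array([[c['fx'],0,c['cx']],[0,c['fy'],c['cy']],[0,0,1]])
    return K,np.array(c['dist']),cv2.Rodrigues(c['rvec'])[0],np.array(c['tvec'])
def ray(C,p):
    K,d,R,t=C; u=cv2.undistortPoints(np.array([[p]],float),K,d)[0,0]
    return -R.T@t, R.T@np.array([u[0],u[1],1])
def onplane(C,p,z):
    o,v=ray(C,p); return o+v*(z-o[2])/v[2]
def proj(C,P):
    K,d,R,t=C; return cv2.projectPoints(np.array(P,float).reshape(-1,1,3),cv2.Rodrigues(R)[0],t,K,d)[0].reshape(-1,2)
def snap(n,name):
    C=cam(n); im=robot.grab_frame(n)[:,:,::-1].copy(); cv2.imwrite(f'pics/{name}.png',im); np.savez(f'pics/{name}.npz',K=C[0],d=C[1],R=C[2],t=C[3]); return C,im
def load(name):
    f=np.load(f'pics/{name}.npz'); return (f['K'],f['d'],f['R'],f['t']),cv2.imread(f'pics/{name}.png')
def down(yaw):  # tool y axis at angle yaw in world, z down
    y=np.array([np.cos(yaw),np.sin(yaw),0]); z=np.array([0,0,-1.]); return np.column_stack([np.cross(y,z),y,z])
E
python3 - <<'E'
from h import *
C=cam("top")
for n,p,z in [("stand",(237,193),.06),("block",(323,215),.034),("pot",(417,223),.036),("rubber",(275,190),.012),("cork",(361,202),.024),("tin",(275,227),.021)]: print(n,onplane(C,p,z).round(3))
W=cam("wrist"); s=robot.get_state(); T=s['tool_rot']
o=-W[2].T@W[3]; print("cam in tool",T.T@(o-s['ee_pos'])); print((T.T@W[2].T).round(3))
print([ (y,robot.ik([.5,0,.35],down(y)) ) for y in (1.57,-1.57,0)])
E
```

```text
stand [0.52  0.199 0.06 ]
block [ 0.473 -0.018  0.034]
pot [ 0.458 -0.259  0.036]
rubber [0.535 0.108 0.012]
cork [ 0.509 -0.115  0.024]
tin [0.439 0.104 0.021]
cam in tool [ 8.49228045e-02  1.56762081e-04 -1.60117525e-01]
[[-0.001 -0.959 -0.285]
 [ 1.    -0.001 -0.   ]
 [-0.    -0.285  0.959]]
[(1.57, array([ 0.7441679 ,  0.16331128, -0.89856139,  1.72347784,  0.13177048,
        1.31797572,  1.38900234])), (-1.57, array([ 0.50948645,  0.12649343, -0.62531568,  1.72933999,  0.07650031,
        1.31023711, -1.70177108])), (0, array([ 0.59287865,  0.13694298, -0.72028511,  1.72714096,  0.09327459,
        1.31232125, -0.14665255]))]
```

```bash
python3 - <<'E'
from h import *
R=down(-np.pi/2); ims=[]
for n,p in [("wpot",(.41,-.25,.2)),("wblock",(.42,-.02,.2)),("wstand",(.44,.19,.25))]:
    robot.move_ptp(p,R); C,im=snap("wrist",n); ims.append(im); print(n,robot.get_state()['time'],robot.get_state()['qpos'].round(2))
cv2.imwrite("pics/wall.png",np.vstack([np.hstack([ims[0][:,120:520],ims[1][:,120:520]]),]))
E
```

```text
wpot 1.6333 [ 0.64  0.19 -0.17  1.98  0.04  0.97 -1.12]
wblock 2.6 [ 0.33  0.09 -0.37  2.11  0.04  0.95 -1.63]
wstand 3.525 [ 0.05  0.16 -0.57  1.92  0.1   1.09 -2.13]
```

View pics/wall.png

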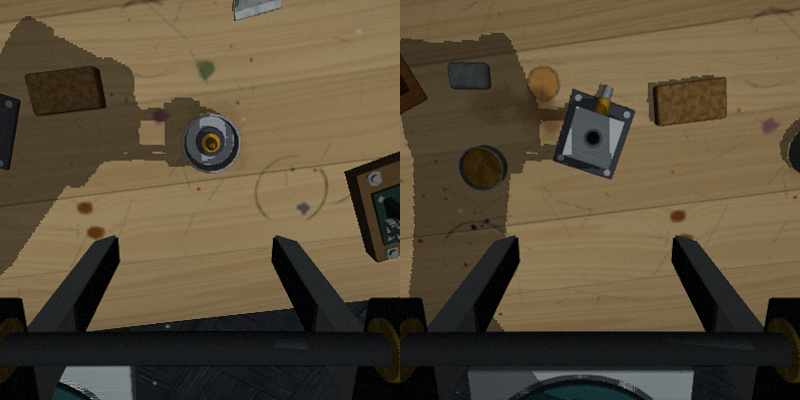

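View pics/wstand.png

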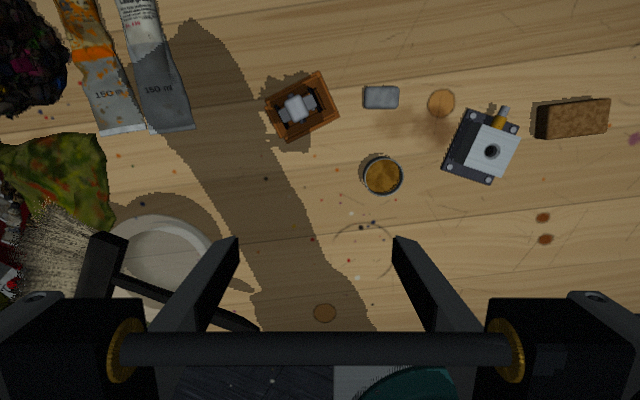

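The wrist views show the nozzle tip at about (330,143), the bore at about (313,138), and the stand at (302,107) with its long axis roughly 25° off the image x. Now I'll fit these with masks and view an enlarged crop.

```bash
cat > m.py <<'E'
from h import *
out=[]
def show(im,c,pts,s=6,r=32):
    x,y=int(c[0]),int(c[1]); a=cv2.resize(im[y-r:y+r,x-r:x+r],None,fx=s,fy=s,interpolation=cv2.INTER_CUBIC)
    for p in np.reshape(pts,(-1,2)): cv2.circle(a,(int((p[0]-x+r+.5)*s),int((p[1]-y+r+.5)*s)),3,(0,255,0),-1)
    out.append(a)
def blob(mask,seed,rad):
    m=np.zeros_like(mask); cv2.circle(m,seed,rad,255,-1); m&=mask
    n,l,st,ce=cv2.connectedComponentsWithStats(m); i=min(range(1,n),key=lambda i:-st[i,4]); return (l==i).astype(np.uint8)*255,ce[i],st[i]
# stand
C,im=load("wstand"); hsv=cv2.cvtColor(im,cv2.COLOR_BGR2HSV)
wood=cv2.inRange(hsv,(3,120,30),(14,255,255)); b,ce,st=blob(wood,(302,107),45)
cnt=np.vstack(cv2.findContours(b,cv2.RETR_EXTERNAL,cv2.CHAIN_APPROX_NONE)[0]); rect=cv2.minAreaRect(cnt); box=cv2.boxPoints(rect)
P=np.array([onplane(C,p,.062) for p in box]); print("stand rim centre",P.mean(0).round(4),"edges",[np.linalg.norm(P[i]-P[i-1]).round(4) for i in range(4)], "yaws",[np.degrees(np.arctan2(*(P[i]-P[i-1])[[1,0]])).round(1) for i in range(4)])
grey=cv2.inRange(hsv,(0,0,70),(180,70,255)); b,ce,st=blob(grey,(302,107),22)
r2=cv2.minAreaRect(np.vstack(cv2.findContours(b,cv2.RETR_EXTERNAL,cv2.CHAIN_APPROX_NONE)[0])); b2=cv2.boxPoints(r2); P=np.array([onplane(C,p,.134) for p in b2])
print("tongs top",onplane(C,ce,.134).round(4),P.mean(0).round(4),[np.linalg.norm(P[i]-P[i-1]).round(4) for i in range(4)],[np.degrees(np.arctan2(*(P[i]-P[i-1])[[1,0]])).round(1) for i in range(4)])
show(im,(302,107),np.vstack([box,b2]),5,40)
# bore
for n,s in (("wblock",(313,138)),("wstand",(492,151))):
    C,im=load(n); g=cv2.cvtColor(im,cv2.COLOR_BGR2GRAY); b,ce,st=blob(cv2.inRange(g,0,75),s,11); print(n,"bore",ce,st,onplane(C,ce,.034).round(4))
    if n=="wblock":show(im,s,ce,5,40)
# nozzle & pot
C,im=load("wpot"); hsv=cv2.cvtColor(im,cv2.COLOR_BGR2HSV)
b,ce,st=blob(cv2.inRange(hsv,(10,110,70),(30,255,255)),(330,143),14); print("brass",ce,st,onplane(C,ce,.035).round(4),"tip seed",onplane(C,(330.5,143.5),.049).round(4))
show(im,(330,143),ce,8,25)
cv2.imwrite("pics/crops.png",np.hstack([cv2.resize(o,(400,400)) for o in out[:2]])); cv2.imwrite("pics/noz.png",out[2])
cv2.imwrite("pics/crops2.png",cv2.resize(np.hstack([cv2.resize(o,(400,400)) for o in out]),(800,267)))
E
python3 m.py
```

```text
stand rim centre [0.5245 0.2035 0.062 ] edges [np.float64(0.0518), np.float64(0.0667), np.float64(0.0506), np.float64(0.0694)] yaws [np.float64(25.3), np.float64(-65.3), np.float64(-151.6), np.float64(115.8)]
tongs top [0.5253 0.2026 0.134 ] [0.5253 0.2028 0.134 ] [np.float64(0.019), np.float64(0.0293), np.float64(0.0187), np.float64(0.0299)] [np.float64(25.9), np.float64(-65.0), np.float64(-152.4), np.float64(115.5)]
wblock bore [312.48101266 138.18037975] [303 129  20  20 316] [ 0.4757 -0.0183  0.034 ]
wstand bore [490.88976378 150.7480315 ] [484 145  16  13 127] [ 0.4759 -0.0173  0.034 ]
brass [330.97206704 141.98324022] [322 133  18  19 179] [ 0.4615 -0.2665  0.035 ] tip seed [ 0.4615 -0.2654  0.049 ]
```

View pics/crops2.png

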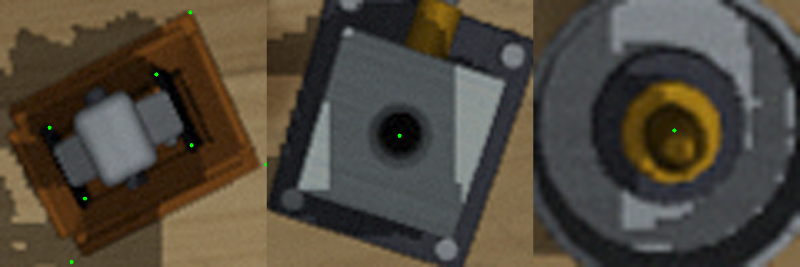

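Checks on these points:
- **Brass ring:** this is the collar at z=0.023. Its diameter of 18.7 px matches 20 mm.
- **Tongs top and stand rim:** they agree within 1 mm, with yaw about -64.5°.
- **Bore:** the two views agree within 1 mm.

Next I'll compute the nozzle and pot centres and check the IK.

```bash
python3 - <<'E'
from h import *
C,im=load("wpot"); print("collar",onplane(C,(330.7,142.1),.023).round(4),"ring px dia m",18.7/318*.337)
for yw in (-64.5,115.5):
    for p in [(.525,.203,.2),(.525,.203,.096),(.4615,-.266,.2),(.4615,-.266,.115),(.4757,-.018,.13)]:
        q=robot.ik(p,down(np.radians(yw))); print(yw,p,None if q is None else q.round(2))
# pot rim circle
g=cv2.GaussianBlur(cv2.cvtColor(im,cv2.COLOR_BGR2GRAY),(3,3),0)[100:190,280:380]
c=cv2.HoughCircles(g,cv2.HOUGH_GRADIENT,1,50,param1=120,param2=15,minRadius=25,maxRadius=33)
if c is not None:
    for x,y,r in c[0][:2]: print("pot",x+280,y+100,r,onplane(C,(x+280,y+100),.036).round(4))
E
```

```text
collar [ 0.4602 -0.2668  0.023 ] ring px dia m 0.01981729559748428
-64.5 (0.525, 0.203, 0.2) [ 0.04  0.39 -0.59  1.78  0.24  1.05 -1.76]
-64.5 (0.525, 0.203, 0.096) [ 0.    0.52 -0.55  1.86  0.35  0.85 -1.84]
-64.5 (0.4615, -0.266, 0.2) [ 0.63  0.29 -0.19  1.86  0.06  1.   -0.72]
-64.5 (0.4615, -0.266, 0.115) [ 0.64  0.4  -0.21  1.93  0.11  0.82 -0.76]
-64.5 (0.4757, -0.018, 0.13) [ 0.35  0.31 -0.44  2.05  0.18  0.82 -1.31]
115.5 (0.525, 0.203, 0.2) [ 0.38  0.56 -1.08  1.77  0.54  1.15  1.15]
115.5 (0.525, 0.203, 0.096) [ 0.37  0.74 -1.09  1.85  0.77  1.04  0.98]
115.5 (0.4615, -0.266, 0.2) [ 1.31  0.49 -1.08  1.84  0.48  1.1   2.07]
115.5 (0.4615, -0.266, 0.115) [ 1.29  0.65 -1.08  1.91  0.68  1.01  1.91]
115.5 (0.4757, -0.018, 0.13) [ 0.86  0.49 -1.08  2.04  0.55  0.93  1.5 ]
pot 330.5 142.5 27.9 [ 0.4611 -0.266   0.036 ]
```

```bash
python3 - <<'E'
from h import *
R=down(np.radians(-64.5))
def st(m): s=robot.get_state(); print(m,round(s['time'],2),s['ee_pos'].round(4),s['force'].round(2),round(s['opening'],4))
robot.move_ptp((.525,.203,.2),R); st("above")
robot.move_linear((.525,.203,.096),.1); st("at")
robot.gripper_to(.0365); st("gripped")
robot.move_linear((.525,.203,.22),.12); st("lift")
C,im=snap("wrist","w2"); a=im
C,im2=snap("scene","s2"); 
cv2.imwrite("pics/v2.png",np.hstack([a[100:400,120:520],cv2.resize(im2[150:300,160:360],(400,300))]))
E
```

```text
above 4.01 [0.525  0.2016 0.199 ] [-0.02  0.35  0.2 ] 0.0938
at 5.2 [0.5253 0.2032 0.0966] [0.17 0.04 0.29] 0.0937
gripped 6.19 [0.5249 0.203  0.0959] [-0.26 -0.4  -1.15] 0.0368
lift 7.38 [0.5247 0.2028 0.2193] [-0.59  0.2  -2.1 ] 0.0362
```

View pics/v2.png

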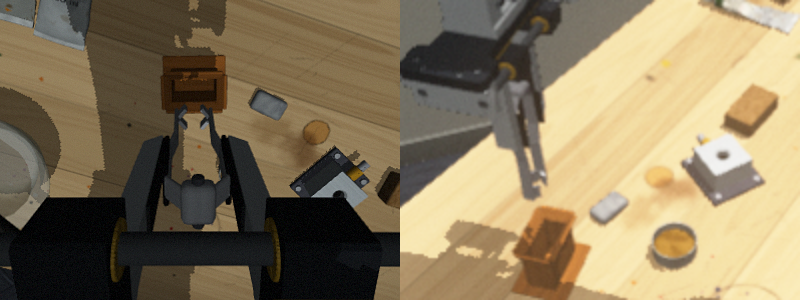

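The tongs are held upright and clear of the stand, with the jaw tips at about (302,226) and (327,226) in the full wrist frame. I'll compare that with the expected projection, then go over the pot.

```bash
python3 - <<'E'
from h import *
C,im=load("w2"); R=robot.get_state()['tool_rot']; p=robot.get_state()['ee_pos']
print(proj(C,[p+R@[0,dy,.092] for dy in (-.012,0,.012)]).round(1), proj(C,[p+R@[0,0,-.038]]).round(1))
def st(m): s=robot.get_state(); print(m,round(s['time'],2),s['ee_pos'].round(4),s['force'].round(2),round(s['opening'],4))
N=np.array([.4605,-.2665]); Rd=down(np.radians(-64.5))
robot.move_linear((*N,.20),.3,frame=Rd); st("above pot")
robot.move_linear((*N,.165),.1); robot.pause(.2); st("hover")
C,im=snap("wrist","w3"); C2,im2=snap("scene","s3")
s=robot.get_state(); p=s['ee_pos'];print(proj(C,[p+s['tool_rot']@[0,0,.092],[*N,.049],[*N,.023]]).round(1))
cv2.imwrite("pics/v3.png",np.hstack([cv2.resize(im[150:300,220:420],(400,300)),cv2.resize(im2[145:220,340:440],(400,300))]))
E
```

```text
[[300.4 213.7]
 [314.7 213.7]
 [329.1 213.7]] [[314.5 307.4]]
above pot 9.21 [ 0.4608 -0.2653  0.2001] [-0.11  1.   -1.51] 0.0366
hover 9.91 [ 0.4608 -0.2666  0.1656] [ 0.5  -0.33 -1.7 ] 0.0364
[[314.7 213.8]
 [314.5 205.4]
 [314.5 197.7]]
```

View pics/v3.png

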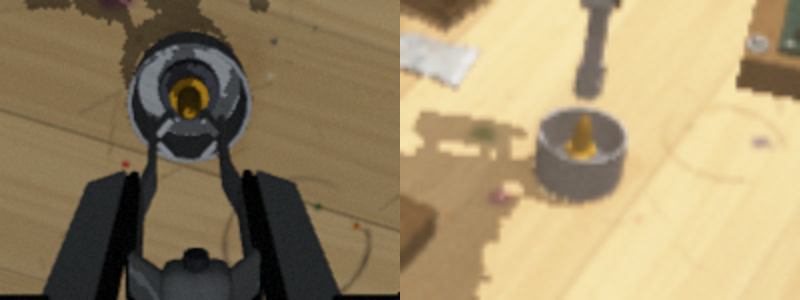

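The jaws project where expected (about (314.5,214)) and the nozzle lies within about 1 mm of the target line. I'll descend and squeeze.

```bash
python3 - <<'E'
from h import *
def st(m): s=robot.get_state(); print(m,round(s['time'],2),s['ee_pos'].round(4),s['force'].round(2),round(s['opening'],4))
N=np.array([.4605,-.2665])
print(robot.move_linear((*N,.122),.06,threshold=5)); st("near")
print(robot.move_linear((*N,.1145),.02,threshold=2.5)); st("collar")
z=robot.get_state()['ee_pos'][2]
robot.move_linear((*N,z+.001),.02)
robot.gripper_to(.030); robot.pause(.2); st("squeezed")
robot.move_linear((*N,.19),.1); robot.pause(.2); st("lifted")
C,im=snap("wrist","w4"); C2,im2=snap("scene","s4")
cv2.imwrite("pics/v4.png",np.hstack([cv2.resize(im[150:300,220:420],(400,300)),cv2.resize(im2[120:220,330:463],(400,300))]))
E
```

```text
False
near 10.88 [ 0.4607 -0.2666  0.1222] [ 0.23  0.2  -1.7 ] 0.0366
True
collar 11.31 [ 0.4605 -0.2667  0.1141] [ 0.18 -0.33  5.79] 0.0366
squeezed 11.98 [ 0.4604 -0.2665  0.115 ] [-0.14 -0.17 -2.5 ] 0.0334
lifted 13.08 [ 0.4603 -0.2663  0.1895] [ 0.54  0.5  -1.04] 0.0336
```

View pics/v4.png

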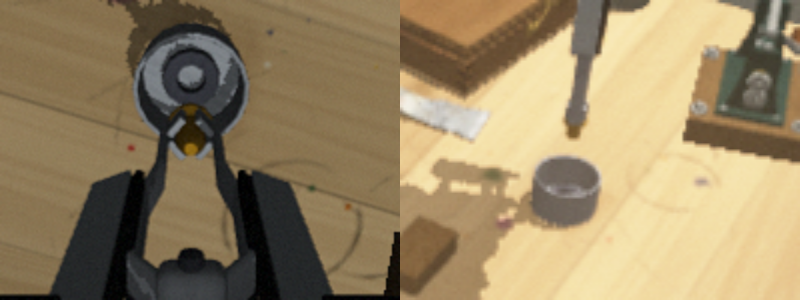

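The nozzle is gripped upright and centred in the vees, and the pot is empty. Next I'll go over the bore and look for contact above plug depth.

```bash
python3 - <<'E'
from h import *
def st(m): s=robot.get_state(); print(m,round(s['time'],2),s['ee_pos'].round(4),s['force'].round(2),round(s['opening'],4))
B=np.array([.4758,-.0178]); Rd=down(np.radians(-64.5))
C,_=load("w4"); s=robot.get_state(); print("tip exp",proj(C,[s['ee_pos']+s['tool_rot']@[0,0,.066]]).round(1))
robot.move_linear((*B,.19),.25,frame=Rd); robot.move_linear((*B,.160),.1); robot.pause(.3); st("hover")
C,im=snap("wrist","w5"); C2,im2=snap("scene","s5")
s=robot.get_state(); print(proj(C,[s['ee_pos']+s['tool_rot']@[0,0,.112],[*B,.034]]).round(1))
print(robot.move_linear((*B,.1425),.03,threshold=4)); st("entry")
C2,im3=snap("scene","s6")
cv2.imwrite("pics/v5.png",np.hstack([cv2.resize(im[150:300,220:420],(400,300)),cv2.resize(im3[190:265,280:380],(400,300))]))
E
```

```text
tip exp [[314.9 224.7]]
hover 15.08 [ 0.476  -0.0179  0.1604] [ 0.04 -0.13 -2.42] 0.0339
[[314.8 206.6]
 [314.6 202.3]]
False
entry 15.92 [ 0.4759 -0.0178  0.1425] [ 0.88  0.53 -2.01] 0.0336
```

View pics/v5.png

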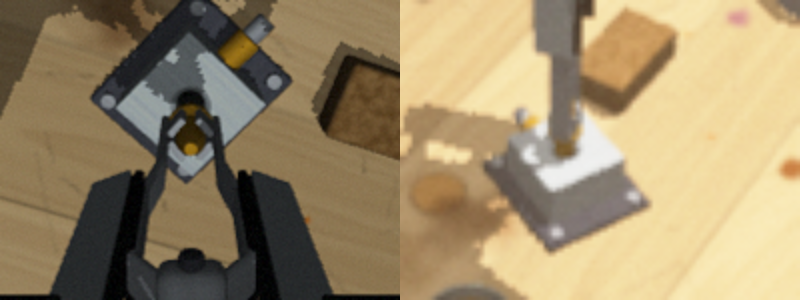

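The spigot is in the bore with no rim contact. Next I'll push against the plug, then bed the collar slowly.

```bash
python3 - <<'E'
from h import *
def st(m):
    s=robot.get_state(); print(m,round(s['time'],2),s['ee_pos'].round(4),s['force'].round(2),round(s['opening'],4)); return s
B=np.array([.4758,-.0178])
print(robot.move_linear((*B,.1335),.015,threshold=11)); st("plug")
print(robot.move_linear((*B,.1270),.005,threshold=6)); st("bed?")
robot.pause(.3); st("hold")
E
```

```text
False
plug 16.72 [ 0.4757 -0.0178  0.1334] [ 0.78 -0.06 -1.25] 0.0335
True
bed? 17.52 [ 0.4758 -0.0178  0.1296] [ 0.02 -0.2   4.19] 0.0335
hold 17.82 [ 0.4758 -0.0178  0.1296] [ 0.47 -0.88  5.12] 0.0337
```

TCP z=0.1296 against 0.130 expected for home, and the force (about 7 N net) holds steady, so it is on the face. I'll raise the force to just over 10 N net.

```bash
python3 - <<'E'
from h import *
B=np.array([.4758,-.0178])
f0=-1.9
z=robot.get_state()['ee_pos'][2]
for i in range(14):
    z-=.0002; robot.move_linear((*B,z),.005,threshold=8); robot.pause(.1)
    s=robot.get_state(); n=np.mean([robot.get_state()['force'][2]])-f0
    print(round(s['time'],2),round(z,4),s['ee_pos'].round(4)[2],round(n,2))
    if n>11: break
for _ in range(4): robot.pause(.25); print(round(robot.get_state()['force'][2]-f0,2))
C,im=snap("wrist","w7"); C2,im3=snap("scene","s7")
cv2.imwrite("pics/v7.png",np.hstack([cv2.resize(im[150:300,220:420],(400,300)),cv2.resize(im3[190:265,280:380],(400,300))]))
E
```

```text
18.18 0.1294 0.1295 7.65
18.52 0.1292 0.1293 8.58
18.88 0.129 0.1292 11.39
11.22
11.52
12.15
12.36
```

View pics/v7.png

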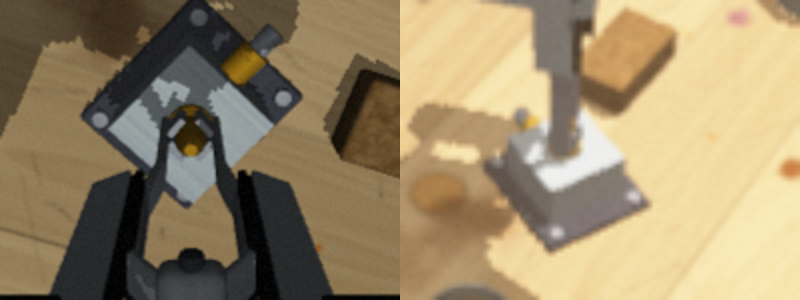

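The collar appears flat on the face, pressed at about 12 N for over 1 s. Now I'll relieve the load, open the jaws and lift.

```bash
python3 - <<'E'
from h import *
def st(m): s=robot.get_state(); print(m,round(s['time'],2),s['ee_pos'].round(4),s['force'].round(2),round(s['opening'],4))
B=np.array([.4758,-.0178])
robot.move_linear((*B,.1298),.01); st("relieved")
robot.gripper_to(.0367); robot.pause(.2); st("open")
print(robot.move_linear((*B,.150),.04,threshold=6)); st("up a bit")
robot.move_linear((*B,.21),.12); robot.pause(.2); st("clear")
C,im=snap("wrist","w8"); C2,im3=snap("scene","s8")
p=robot.get_state();print("jaw",proj(C,[p['ee_pos']+p['tool_rot']@[0,0,.092]]), "expected collar/stem tip px",proj(C,[[*B,.038],[*B,.064]]).round(1), "scene",proj(C2,[[*B,.038],[*B,.064]]).round(1))
cv2.imwrite("pics/v8.png",np.hstack([cv2.resize(im[150:300,220:420],(400,300)),cv2.resize(im3[190:265,280:380],(400,300))]))
E
```

```text
relieved 20.23 [ 0.4755 -0.0178  0.1295] [ 0.88  0.3  -1.32] 0.0332
open 20.72 [ 0.4758 -0.0178  0.1298] [-0.49 -0.26 -1.7 ] 0.037
False
up a bit 21.38 [ 0.4758 -0.0179  0.15  ] [ 0.03  0.15 -2.46] 0.0372
clear 22.23 [ 0.4754 -0.0178  0.2093] [-0.14  0.33 -1.31] 0.037
jaw [[314.90434248 213.60734293]] expected collar/stem tip px [[315.2 189.7]
 [315.2 196.2]] scene [[319.8 224.8]
 [319.9 216.8]]
```

View pics/v8.png

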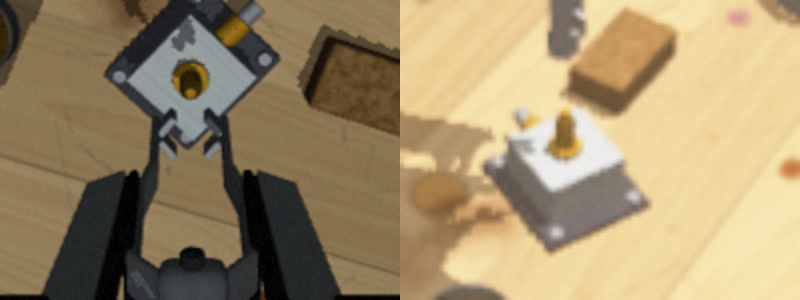

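The nozzle stands alone with its collar on the face. Tip and collar are within 1–2 px of the prediction and on the low side, so it isn't proud. Tongs go back to the stand now.

```bash
python3 - <<'E'
from h import *
def st(m): s=robot.get_state(); print(m,round(s['time'],2),s['ee_pos'].round(4),s['force'].round(2),round(s['opening'],4))
S=np.array([.5249,.2030]); Rd=down(np.radians(-64.5))
robot.move_linear((*S,.21),.25,frame=Rd); robot.pause(.3); st("above")
print(robot.move_linear((*S,.105),.06,threshold=5)); st("in")
print(robot.move_linear((*S,.0945),.02,threshold=3)); robot.pause(.2); st("floor")
E
```

```text
above 23.68 [0.525  0.2023 0.2101] [ 0.4   1.48 -0.73] 0.0366
False
in 25.58 [0.525  0.2031 0.1053] [-0.55  0.51 -0.7 ] 0.0371
True
floor 26.27 [0.5246 0.2029 0.0952] [0.64 1.14 2.72] 0.0367
```

```bash
python3 - <<'E'
from h import *
def st(m): s=robot.get_state(); print(m,round(s['time'],2),s['ee_pos'].round(4),s['force'].round(2),round(s['opening'],4))
S=np.array([.5249,.2030])
robot.move_linear((*S,.0957),.01); st("relieve")
robot.gripper_to(.094); robot.pause(.2); st("open")
robot.move_linear((*S,.21),.1); st("up")
robot.move_ptp((.44,.19,.25),down(-np.pi/2)); robot.pause(.2); st("view")
snap("wrist","wstand_new"); a=cv2.imread("pics/wstand.png"); b=cv2.imread("pics/wstand_new.png"); snap("scene","s9")
d=cv2.absdiff(a,b).max(2); print("changed px rubber/cork/tin",[(d[y-25:y+25,x-25:x+25]>60).sum() for x,y in ((381,97),(571,118),(382,175))])
cv2.imwrite("pics/v9.png",np.hstack([b[30:230,230:630],]).repeat(2,0).repeat(2,1))
E
```

```text
relieve 26.52 [0.5247 0.2028 0.0955] [ 1.02  0.03 -1.72] 0.0366
open 27.71 [0.5249 0.203  0.0957] [-0.27  0.1   0.12] 0.094
up 29.0 [0.5246 0.2029 0.2094] [ 0.97  0.04 -0.44] 0.0938
view 29.67 [0.4404 0.19   0.2493] [-0.12  0.    0.  ] 0.0942
changed px rubber/cork/tin [np.int64(51), np.int64(16), np.int64(94)]
```

View pics/v9.png

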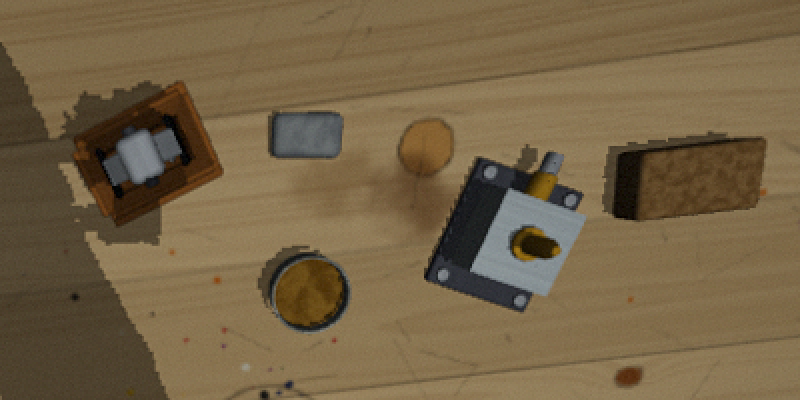

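The tongs stand upright in their stand at crop (140,157), as they did at first. The nozzle is home in the block at (535,243), and the rubber, cork and tin look the same as before. The arm is clear, so I'll hand in.

```bash
python3 -c "
from h import *
robot.sign_off(); print(robot.get_state()['time'])"
```

```text
the job is handed in; nothing more can be done
the job is handed in; nothing more can be done
```

The job is done and handed in at about 30 s on the robot clock, against the 69 s limit. I took the tongs from the stand and lifted the nozzle out of the pot with them. The spigot went into the bore without touching the rim, and I bedded the collar at about 11–12 N net for over a second. I then opened the tongs, stood them back in their stand and moved the arm clear.

**Last checks:**
- **Seating:** the tool height under load was 129.2–129.6 mm against 130 mm expected for home. The pictures show the collar down on the face and the nozzle upright. The plug's 10 mm reading could not be read directly.
- **Tongs:** they stand upright in the stand, looking as they did at the start. They touched the well floor with the tool about 0.8 mm lower than nominal, so they slipped slightly in the fingers.
- **Rubber, cork and tin:** nothing visibly moved. The image comparison showed small differences around them (16–94 pixels), which I put down to shadows and a tiny change in camera position.
- **Disagreement:** the force reading after the first push to plug depth showed almost no plug resistance. I took it at rest, and the plug stays where it is pushed, so I think that is expected.

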